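Cap the open head mount of a microscope under service

TASK

The microscope's head is off for cleaning and its open mount must be covered with the black dust cap, which lies in the caddy's middle back pocket behind the three bottles. First stand all three bottles upright on the steel tray, then fetch the dust cap and set it squarely over the mount ring, fully down, and after that put every bottle back upright in the very caddy pocket it came from. Do not tip the bottles over, and leave the eyepiece and the yellow-lidded canister where they are.

Things in the scene. Friction and masses are not known exactly. Their poses are not given: they have to be found in the camera images.
- white_bottle: White plastic bottle with a white cap and a green band on its label; 50 mm across, 150 mm tall with its screw cap. Grip it from above by the cap, 32 mm across and 30 mm tall; 8 mm below the cap the neck (28 mm) widens to the body. Origin: centre of its underside, z up. It starts upright in any one of the caddy's three front pockets; 0.1 to 0.3 kg.
- amber_bottle: Dark amber-brown bottle with a black cap and a cream label; 48 mm across, 126 mm tall with its screw cap. Grip it from above by the cap, 32 mm across and 30 mm tall; 8 mm below the cap the neck (28 mm) widens to the body. Origin: centre of its underside, z up. It starts upright in any one of the caddy's three front pockets; 0.1 to 0.3 kg.
- blue_bottle: Light-blue bottle with a deep-blue cap and a white label; 47 mm across, 138 mm tall with its screw cap. Grip it from above by the cap, 32 mm across and 30 mm tall; 8 mm below the cap the neck (28 mm) widens to the body. Origin: centre of its underside, z up. It starts upright in any one of the caddy's three front pockets; 0.1 to 0.3 kg.
- dust_cap: Black round dust cap, open below: skirt 62 mm across, 19 mm tall, bore 52 mm wide and 15 mm deep; on top a central ribbed round grip 28 mm across and 28 mm tall (its top 47 mm above the origin). Origin: centre of its underside, z up. It starts flat in the caddy's middle back pocket; about 0.06 kg.
- caddy: Pale grey fixed caddy, 146 (x) by 226 mm (y), walls 24 mm high, 4 mm thick, floor 4 mm. Origin: centre of underside, x from front to back row (away from the robot), z up. Front pockets 68 (x) by 70 mm (y) centred at x -36, y -74, 0, +74: bottles. Back pockets 70 mm deep at x +35: middle, 106 mm wide at y 0: dust cap; outer, 52 mm wide at y -83, +83: eyepiece, canister.
- tray: Stainless steel tray, fixed, 270 (x) by 170 mm (y), rim 12 mm high, wall and floor 3 mm. Origin: centre of its underside, x along its long side, z up. It stands empty to the left or right of the caddy, with room for the three bottles in a row along x, 80 mm apart.
- scope_mount (a point): Head mount on top of the headless white microscope (fixed, on the other side of the caddy than the tray). Point: centre of the flat grey shoulder, 240 mm above the table, where the cap's skirt comes to rest. An aluminium ring with a dark hole rises 14 mm from it: 47 mm across, its top 5 mm bevelled to 38 mm. z up, x along the arm to the limb; nothing stands higher than the ring.
- eyepiece: Bystander: black eyepiece standing with its steel barrel (23 mm) up, 35 mm across, 46 mm tall, loose in one of the outer back pockets of the caddy (origin: centre of its underside). Leave it.
- canister: Bystander: whitish objective canister with a yellow lid, 36 mm across, 52 mm tall, standing loose in the other outer back pocket (origin: centre of its underside). Leave it.
There are look-alikes about, which are no part of the job. What is shaped like the dust_cap but orange or purple is not meant.

How it is judged:
By the outcome, as a careful person would: the job done as asked, in the order asked, and still so for the second after the job is handed in, with the robot touching nothing.
It also fails if it takes over 147 s, if anything falls off the work surface, if the arm or the gripper's body presses on something with over 40 N, if the wrist force passes 120 N, or if a joint passes its speed limit or range.

ROBOT

A 6-joint arm with a two-finger parallel gripper is mounted at the origin on the work surface. World frame = base frame: x ahead of the robot, y to its left, z up, the work surface at z = 0. Lengths are in m, angles in rad, forces in N, time in s.
With the tool pointing down it reaches from about 0.425 to 0.95 m from the base axis. Payload 3.5 kg.
Tool frame: the origin (TCP) lies at the centre of the arm's flange, where the gripper is bolted on; the fingertips stand 173 mm ahead of it and the grasp point (between the pads) lies 155 mm ahead of it; z points along the fingers, y is the line along which they close (so a half turn about z gives the same grasp; the last joint's range is limited). The gripper opens to 85 mm and grips with 20 to 120 N. Pads are 22 mm wide; open, the fingers measure 114 mm over their backs; the gripper's body (76 mm by 85 mm) begins 54 mm behind the grasp point. The pads swing forward as they close: fully open they stand 13 mm farther back than shut.
Start: joints at [-1.361, 0.286, 1.577, -0, 1.279, -0.15], TCP at [0.238, -0.632, 0.405] pointing down, gripper open.
Joint ranges: [-2.77, 2.77], [-0.9, 2.22], [0.21, 2.48], [-1.53, 4.67], [0.24, 2.81], [-2.84, 2.84]. Speed limits (rad/s): [2.79, 2.79, 3.14, 3.14, 3.14, 3.14].

INTERFACE

Orientations are given as a unit quaternion [x, y, z, w].
In Python, from workcell import status, imaging, job_done gives the robot as it stands.
- The arm moves only by the tool arm_command, never from a script. Its argument "series" is one flat list of numbers, 7 for each row, row after row: the shift along the tool's x, y, z in cm, then the turn, a rotation vector about the tool's x, y, z in degrees, then the closure, from 0 (fully open) to 1 (shut). A call has 1 to 12 rows; each row shifts and turns the commanded pose from where the row before left it, along the tool's axes as they then stand; what a row does not reach is not made up. A row lasts 1/12 s, in which the tool goes at most 41.7 mm and 7.16 degrees, less where a joint would pass 70% of its speed; a pose out of reach is approached as far as the arm can. A call is refused whole if a number of a shift passes 4.17 or a number of a turn 7.16, either way. A call with a gripper value outside its range is refused whole. The fingers move at their own pace and stop on an object; "newtons" is the grip in N (left out, the last holds). Time passes only in rows, so rows that do not move let the fingers close. It gives the time, the measured TCP pose, the force, the opening and the grip force at its end, in the units of the state.
- status.sense(): the state, without advancing time (a new reading comes with each control period).
- imaging.get_image(name): name is "scene" or "side" or "wrist"; returns (picture, depth): 420x560x3 uint8, red, green, blue; 420x560 float32, m along the optical axis (not along the pixel's ray), 0 where there is no reading.
- imaging.calibration(name): a dict with "fx", "fy", "cx", "cy" (pixels), "R" (3x3) and "t" (3): a world point X has camera coordinates R X + t; the wrist camera has in their place "mount" (4x4, takes a point from camera to tool coordinates, whose origin is the TCP and whose axes are the flange's). Camera axes: x right, y down, z forward; pixel columns grow to the right and rows downward; lengths in m; the calibration is good to about 2 mm. The wrist camera is an equidistant fisheye: a pixel r from the principal point sees the ray r / f radians off the axis. A picture is of the moment at which its call begins: read the wrist's pose just before it. calibration takes no time and is no camera call.
- job_done(): hands the job in; it is judged then, once.
The state is a dict: "time_s": time; "joint_positions": joint angles; "qd": joint speeds; "joint_efforts": joint torques, N m; "tcp_pos": TCP position; "orientation": TCP orientation; "force": force on the tool from outside, world axes, zero at the start; "torque": the same for the moment, N m; "width": finger opening in m; "grasp_force": force on a finger pad.
Only numpy, scipy, OpenCV 4.12 (cv2) and the standard library are available. Lean on these libraries where they do the work, as an engineer would, in place of code of your own. Each camera call takes 0.05 s, during which the arm holds its last target. There are 200 camera calls.

## Working session

There is one attempt and no reset: what is moved stays moved. The work goes in short steps, Python scripts to look and compute and a tool call to move; the robot and the scene stay as the last step left them, time stands still between calls to the robot, and variables do not carry over. Pictures are saved under pics/ and viewed, at most 14 in all, crops included, and the job is handed in when it is done.

Besides the shell and the picture viewer there is one more tool, called after ">>>" as name(argument=value, ...) on one line, values as JSON. arm_command: Moves the arm, as the interface text tells. Its arguments: {"type":"object","properties":{"series":{"type":"array","items":{"type":"number"}},"newtons":{"type":"number"}},"required":["series"]}

```bash
mkdir -p pics; ls; python3 - <<'E'
from workcell import status, imaging
import cv2
print(status.sense())
for n in ["scene","side"]:
    im,d=imaging.get_image(n); cv2.imwrite(f"pics/{n}0.png",im[:,:,::-1])
    c=imaging.calibration(n); print(n,{k:(v.tolist() if hasattr(v,'tolist') else v) for k,v in c.items()})
print(imaging.calibration("wrist"))
E
```

```text
pics
{'time_s': 0.0, 'joint_positions': array([-1.36102482e+00,  2.87192734e-01,  1.57821283e+00, -2.57405644e-05,
        1.27861398e+00, -1.50005962e-01]), 'qd': array([ 2.43099251e-04, -1.03674893e-03,  2.49123797e-04,  5.25942931e-05,
        2.76178723e-03, -1.60116686e-04]), 'joint_efforts': array([ 5.23069994e-04, -4.05978942e+01, -2.92624694e+01, -1.37296870e-04,
        5.95402424e-03,  7.95672776e-06]), 'tcp_pos': array([ 0.23761188, -0.63151748,  0.40330923]), 'orientation': array([ 9.83862216e-01,  1.78923636e-01, -4.85705650e-05, -1.21253712e-03]), 'force': array([-0.42077033,  0.18510859, -0.54950919]), 'torque': array([-0.00399652, -0.05891173,  0.01768931]), 'grasp_force': 0.0, 'width': 0.085499176852609}
scene {'fx': 445.9260637821409, 'fy': 445.9260637821409, 'cx': 286.09871704437023, 'cy': 209.06494784319358, 'R': [[-0.5679461808770365, 0.8229616307118164, 0.013087780687967272], [0.49982612759898293, 0.3574885917971659, -0.7889079470408981], [-0.6539197028661804, -0.44151564084529, -0.6143720054595418]], 't': [0.3213335008078484, -0.14893907661497985, 1.5845758874087705]}
side {'fx': 421.5131770586528, 'fy': 421.5131770586528, 'cx': 277.74580354753226, 'cy': 200.75819433859454, 'R': [[-0.8016897713226208, -0.5974787118327183, 0.017683310306594594], [-0.4080501914284598, 0.5254197187787912, -0.746611786937236], [0.4367934887700147, -0.6057667108921809, -0.6650249169339355]], 't': [0.4286787373066269, 0.365096864754656, 0.8094055245650914]}
{'fx': 325.19226210127806, 'fy': 325.19226210127806, 'cx': 272.16896427898985, 'cy': 206.61261699374796, 'mount': array([[ 3.35850536e-04, -9.48678877e-01, -3.16240850e-01,
         8.10769122e-02],
       [ 9.99999938e-01,  3.51202857e-04,  8.44856886e-06,
         8.65711913e-04],
       [ 1.03049711e-04, -3.16240834e-01,  9.48678937e-01,
         2.92707930e-02],
       [ 0.00000000e+00,  0.00000000e+00,  0.00000000e+00,
         1.00000000e+00]])}
```

View pics/scene0.png

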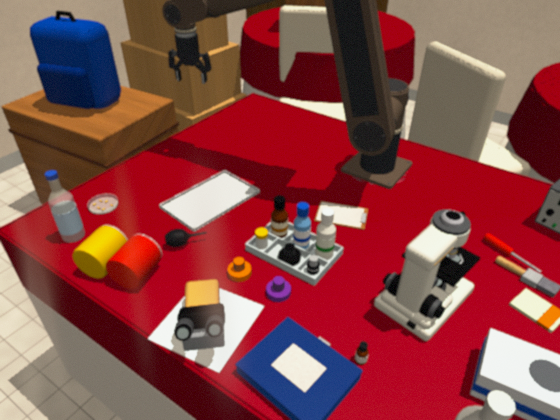

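View pics/side0.png

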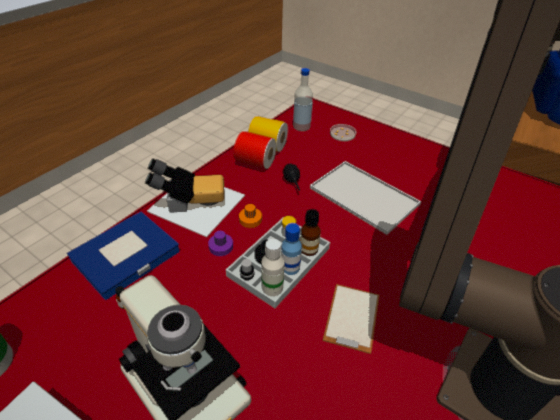

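The scene view shows the tray at about (210,200), the caddy at (293,250) with amber, blue and white bottles, and the scope mount at (452,222). In the side view they are at (365,195), (278,262) and (177,325). The scope is on the +y side.

```bash
cat > h.py <<'E'
import numpy as np, cv2
from workcell import status, imaging
from scipy.spatial.transform import Rotation as Ro
def grab(n):
    s=status.sense(); im,d=imaging.get_image(n); c=imaging.calibration(n); c['s']=s
    return im,d,c
def rays(c,u,v):
    """origin, directions (depth-normalised, optical z=1 for pinhole; unit for fisheye) in world"""
    u=np.asarray(u,float);v=np.asarray(v,float)
    x=(u-c['cx'])/c['fx'];y=(v-c['cy'])/c['fy']
    if 'mount' in c:
        r=np.hypot(x,y)+1e-12; k=np.tan(r)/r
        D=np.stack([x*k,y*k,np.ones_like(x)],-1)
        T=np.eye(4);T[:3,:3]=Ro.from_quat(c['s']['orientation']).as_matrix();T[:3,3]=c['s']['tcp_pos']
        M=T@c['mount'];return M[:3,3],D@M[:3,:3].T
    D=np.stack([x,y,np.ones_like(x)],-1)
    return -c['R'].T@c['t'],D@c['R']
def cloud(d,c):
    v,u=np.mgrid[:d.shape[0],:d.shape[1]]
    o,D=rays(c,u,v);P=o+D*d[...,None];P[d<=0]=np.nan;return P
def onplane(c,u,v,z):
    o,D=rays(c,u,v);return o+D*((z-o[2])/D[...,2])[...,None]
E
python3 - <<'E'
from h import *
for n,px in [("scene",dict(tray=(210,200),cad=(293,250),mount=(452,222))),("side",dict(tray=(365,195),cad=(278,262),mount=(177,325)))]:
    im,d,c=grab(n);P=cloud(d,c);np.savez(f"{n}.npz",im=im,P=P)
    for k,(u,v) in px.items(): print(n,k,P[v,u].round(3))
    hsv=cv2.cvtColor(im,cv2.COLOR_RGB2HSV)
    x0=P[px['cad'][1],px['cad'][0]]
    near=np.hypot(P[...,0]-x0[0],P[...,1]-x0[1])<.2
    m=near&(P[...,2]>.012)&(P[...,2]<.035)&(hsv[...,1]<70)
    q=P[m][:,:2]; print('caddy rect',m.sum(),cv2.minAreaRect((q*1000).astype(np.float32)))
    m=near&(P[...,2]>.09); l,lab=cv2.connectedComponents(m.astype(np.uint8))
    for i in range(1,l):
        q=P[lab==i]
        if len(q)>20:
            zt=np.percentile(q[:,2],98);t=q[q[:,2]>zt-.006]
            print(' hi blob',len(q),'top',zt.round(3),t.mean(0).round(3),im[lab==i].mean(0).round())
    x0=P[px['tray'][1],px['tray'][0]]
    m=(np.hypot(P[...,0]-x0[0],P[...,1]-x0[1])<.2)&(hsv[...,1]<70)&(P[...,2]<.03)&(P[...,2]>-.01)
    q=P[m][:,:2]; print('tray',m.sum(),cv2.minAreaRect((q*1000).astype(np.float32)))
    x0=P[px['mount'][1],px['mount'][0]]
    m=(np.hypot(P[...,0]-x0[0],P[...,1]-x0[1])<.08)&(P[...,2]>.22)
    q=P[m];print('mount',len(q),cv2.minEnclosingCircle((q[:,:2]*1000).astype(np.float32)),np.percentile(q[:,2],[5,50,98]).round(3))
E
```

```text
scene tray [ 0.488 -0.348 -0.   ]
scene cad [0.567 0.022 0.043]
scene mount [0.483 0.369 0.25 ]
caddy rect 1503 ((531.9724731445312, 2.3916778564453125), (229.4617156982422, 150.9576873779297), 89.56745910644531)
 hi blob 183 top 0.13 [ 0.497 -0.071  0.128] [31. 12. 10.]
 hi blob 271 top 0.142 [0.5   0.005 0.14 ] [ 51.  83. 139.]
 hi blob 393 top 0.154 [0.498 0.078 0.152] [180. 174. 161.]
tray 2955 ((475.2767333984375, -354.00286865234375), (193.68844604492188, 290.7762756347656), 82.54743194580078)
mount 1455 ((485.0783996582031, 368.8710632324219), 77.77235412597656) [0.225 0.233 0.254]
side tray [ 0.479 -0.352  0.002]
side cad [0.477 0.08  0.11 ]
side mount [0.452 0.365 0.255]
caddy rect 1509 ((529.4420776367188, 2.5406112670898438), (229.03948974609375, 147.8489532470703), 89.69223022460938)
 hi blob 251 top 0.132 [ 0.492 -0.072  0.13 ] [22.  8.  7.]
 hi blob 394 top 0.144 [0.495 0.005 0.142] [ 43.  76. 124.]
 hi blob 583 top 0.156 [0.493 0.079 0.154] [159. 155. 145.]
tray 3811 ((482.4560546875, -353.5709228515625), (186.5970001220703, 271.7524108886719), 82.65264129638672)
mount 3137 ((468.6247253417969, 362.82550048828125), 64.84134674072266) [0.226 0.24  0.255]
```

>>> arm_command(series=[0,0,0,0,0,-6.95,0.25,0,0,0,0,0,-6.95,0.25,0,0,0,0,0,-6.95,0.25,0,0,0,0,0,-6.95,0.25,0,0,0,0,0,-6.95,0.25,0,0,0,0,0,-6.95,0.25,0,0,0,0,0,-6.95,0.25,0,0,0,0,0,-6.95,0.25,0,0,0,0,0,-6.95,0.25,0,0,0,0,0,-6.95,0.25], newtons=60)

```text
time_s: 1.03
tcp_pos: [0.2377, -0.6317, 0.4043]
orientation: [0.704, 0.71, 0.0, -0.0]
force: [-0.9, -0.1, -0.3]
width: 0.0639
grasp_force: 0.0
```

>>> arm_command(series=[3.2,1.3,0,0,0,0,0.25,3.2,1.3,0,0,0,0,0.25,3.2,1.3,0,0,0,0,0.25,3.2,1.3,0,0,0,0,0.25,3.2,1.3,0,0,0,0,0.25,3.2,1.3,0,0,0,0,0.25,3.2,1.3,0,0,0,0,0.25,3.2,1.3,0,0,0,0,0.25,3.2,1.3,0,0,0,0,0.25,3.2,1.3,0,0,0,0,0.25])

```text
time_s: 1.87
tcp_pos: [0.3672, -0.3098, 0.4046]
orientation: [0.707, 0.708, 0.0, 0.0]
force: [0.1, -0.7, -0.1]
width: 0.064
grasp_force: 0.0
```

>>> arm_command(series=[3.2,1.3,0,0,0,0,0.25,3.2,1.3,0,0,0,0,0.25,3.2,1.3,0,0,0,0,0.25,3.2,1.3,0,0,0,0,0.25,3.2,1.3,0,0,0,0,0.25,3.2,1.3,0,0,0,0,0.25,3.2,1.3,0,0,0,0,0.25,3,1.3,0,0,0,0,0.25,0,0,0,0,0,0,0.25,0,0,0,0,0,0,0.25])

```text
time_s: 2.7
tcp_pos: [0.4707, -0.0558, 0.4046]
orientation: [0.705, 0.709, -0.0, -0.0]
force: [0.3, -0.1, 0.3]
width: 0.064
grasp_force: 0.0
```

```bash
cat > tops.py <<'E'
from h import *
import sys
im,d,c=grab("wrist");cv2.imwrite("pics/%s.png"%sys.argv[1],im[:,:,::-1]);P=cloud(d,c)
print(c['s']['tcp_pos'].round(4))
Q=P.reshape(-1,3);
ok=np.isfinite(P[...,2])
for lo,hi in [(.115,.134),(.134,.148),(.148,.165)]:
    m=ok&(P[...,2]>lo)&(P[...,2]<hi)&(np.abs(P[...,1])<.15)&(P[...,0]>.4)
    l,lab=cv2.connectedComponents(m.astype(np.uint8))
    for i in range(1,l):
        q=P[lab==i]
        if len(q)>80:
            t=q[q[:,2]>np.percentile(q[:,2],90)-.004]
            print(lo,len(t),cv2.minEnclosingCircle((t[:,:2]*1000).astype(np.float32)),t[:,2].mean().round(3),im[lab==i].mean(0).round())
E
python3 tops.py w1
```

```text
[ 0.4707 -0.0558  0.4046]
0.115 39 ((489.9853515625, 65.39342498779297), 11.629441261291504) 0.132 [110. 105.  94.]
0.115 1099 ((493.7203674316406, -74.66322326660156), 15.943509101867676) 0.131 [11.  9. 10.]
0.134 51 ((492.23345947265625, 66.39677429199219), 13.820881843566895) 0.145 [95. 92. 84.]
0.134 1465 ((495.9591979980469, 1.9768002033233643), 16.063663482666016) 0.143 [ 33. 102. 221.]
0.148 1615 ((494.3180847167969, 75.50950622558594), 16.066930770874023) 0.155 [231. 234. 235.]
```

View pics/w1.png

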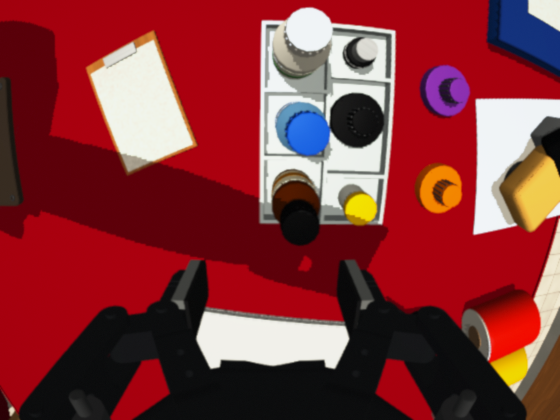

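The wrist view shows the bottle caps at about (308,30) white, (308,132) blue and (300,224) amber, each measured at 16 mm radius as expected. The dust cap is at (358,118).

>>> arm_command(series=[-1.9,2.3,0,0,0,0,0.25,0,0,3.3,0,0,0,0.25,0,0,3.3,0,0,0,0.25,0,0,3.3,0,0,0,0.25,0,0,3.2,0,0,0,0.25,0,0,0,0,0,0,0.25,0,0,0,0,0,0,0.25])

```text
time_s: 3.33
tcp_pos: [0.4927, -0.0772, 0.2723]
orientation: [0.707, 0.707, -0.001, -0.002]
force: [0.4, -0.3, 0.9]
width: 0.0638
grasp_force: 0.0
```

>>> arm_command(series=[0,0,0,0,0,0,1,0,0,0,0,0,0,1,0,0,0,0,0,0,1,0,0,0,0,0,0,1,0,0,0,0,0,0,1,0,0,0,0,0,0,1,0,0,0,0,0,0,1])

```text
time_s: 3.92
tcp_pos: [0.4945, -0.0766, 0.2768]
orientation: [0.706, 0.708, 0.001, 0.002]
force: [-2.7, -1.2, 6.3]
width: 0.0305
grasp_force: 58.9
```

>>> arm_command(series=[0,0,-2,0,0,0,1,0,0,-2.5,0,0,0,1,0,0,-2.5,0,0,0,1,-1.2,-0.4,0,0,0,0,1,-3,-1.1,0,0,0,0,1,-3,-1.1,0,0,0,0,1,-3.3,-1.2,0,0,0,0,1,-3.3,-1.2,0,0,0,0,1,-3.3,-1.2,0,0,0,0,1,-3.3,-1.2,0,0,0,0,1,-3.3,-1.1,0,0,0,0,1,-3,-0.9,0,0,0,0,1])

```text
time_s: 4.92
tcp_pos: [0.3991, -0.345, 0.3446]
orientation: [0.707, 0.708, -0.0, 0.001]
force: [0.6, 0.2, -1.3]
width: 0.0303
grasp_force: 59.8
```

>>> arm_command(series=[0,0,0,0,0,0,1,0,0,0,0,0,0,1,0,0,0,0,0,0,1,0,0,0,0,0,0,1])

```text
time_s: 5.25
tcp_pos: [0.4004, -0.3424, 0.3437]
orientation: [0.706, 0.708, 0.0, -0.0]
force: [-0.7, 0.5, -1.4]
width: 0.0301
grasp_force: 59.8
```

```bash
python3 - <<'E'
from h import *
im,d,c=grab("scene");P=cloud(d,c);s=status.sense();t=s['tcp_pos'];print(t,s['force'],s['width'],s['joint_positions'].round(3))
cv2.imwrite("pics/s1.png",cv2.resize(im[100:300,120:400,::-1],None,fx=2,fy=2))
hsv=cv2.cvtColor(im,cv2.COLOR_RGB2HSV)
E
```

```text
[ 0.40050368 -0.34220652  0.34371016] [-0.41996413 -0.01614759 -1.48671668] 0.03060626183171219 [-0.9    0.019  1.994  0.     1.129 -0.904]
```

View pics/s1.png

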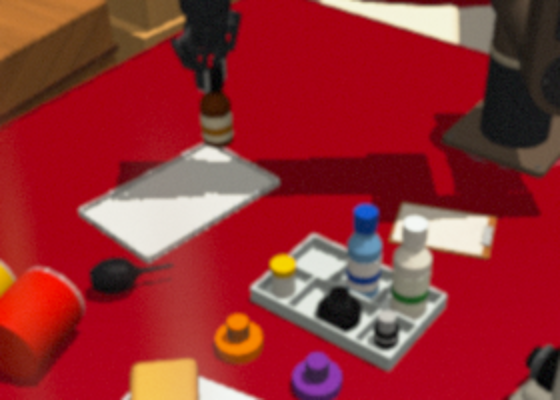

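The amber bottle hangs upright at crop (217,118), over the robot-side end of the tray. I'll set it down.

>>> arm_command(series=[0,0,2.5,0,0,0,1,0,0,2.3,0,0,0,1,0,0,1.2,0,0,0,1,0,0,0.6,0,0,0,1,0,0,0.2,0,0,0,1,0,0,0,0,0,0,1,0,0,0,0,0,0,1])

```text
time_s: 5.88
tcp_pos: [0.4005, -0.3434, 0.2765]
orientation: [0.706, 0.708, 0.0, 0.001]
force: [-0.2, -0.2, -1.1]
width: 0.0302
grasp_force: 59.8
```

```bash
python3 - <<'E'
from h import *
s=status.sense();print(s['tcp_pos'],s['force'])
im,d,c=grab("scene");P=cloud(d,c)
m=(np.hypot(P[...,0]-.478,P[...,1]+.354)<.2)&(P[...,2]>-.01)&(P[...,2]<.02)&(cv2.cvtColor(im,cv2.COLOR_RGB2HSV)[...,1]<60)
cv2.imwrite("pics/s2.png",cv2.resize(im[120:240,150:270,::-1],None,fx=4,fy=4))
n,lab,st,_=cv2.connectedComponentsWithStats(m.astype(np.uint8));k=1+st[1:,4].argmax()
print(cv2.minAreaRect((P[lab==k][:,:2]*1000).astype(np.float32)))
E
```

```text
[ 0.40052163 -0.34341673  0.27647648] [-0.18877207 -0.16607541 -1.05336232]
((477.7963562011719, -353.9681091308594), (193.88131713867188, 285.231689453125), 82.7672119140625)
```

View pics/s2.png

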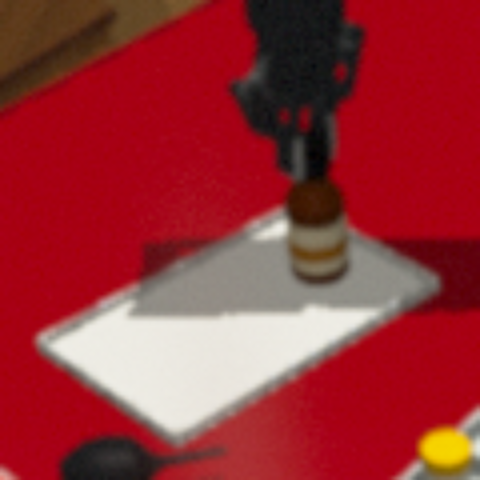

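Amber is over the near part of the tray and still hanging. I'll lower it a little more.

>>> arm_command(series=[0,0,0.15,0,0,0,1,0,0,0.1,0,0,0,1,0,0,0,0,0,0,1,0,0,0,0,0,0,1])

```text
time_s: 6.27
tcp_pos: [0.4006, -0.3441, 0.2758]
orientation: [0.706, 0.708, -0.0, 0.001]
force: [-1.3, 2.2, 7.2]
width: 0.0301
grasp_force: 60.9
```

>>> arm_command(series=[0,0,0.1,0,0,0,1,0,0,0,0,0,0,1,0,0,0,0,0,0,1])

```text
time_s: 6.52
tcp_pos: [0.4007, -0.3444, 0.2758]
orientation: [0.706, 0.708, -0.001, 0.001]
force: [-3.6, 1.8, 12.2]
width: 0.0302
grasp_force: 61.3
```

>>> arm_command(series=[0,0,-0.2,0,0,0,0.25,0,0,0,0,0,0,0.25,0,0,0,0,0,0,0.25,0,0,0,0,0,0,0.25,0,0,0,0,0,0,0.25,0,0,-1,0,0,0,0.25,0,0,-2,0,0,0,0.25,0,0,-3,0,0,0,0.25,0,0,-3,0,0,0,0.25])

```text
time_s: 7.27
tcp_pos: [0.3998, -0.3431, 0.3647]
orientation: [0.706, 0.708, 0.0, -0.001]
force: [0.0, -0.0, -0.7]
width: 0.0642
grasp_force: 0.0
```

>>> arm_command(series=[2.9,0.8,0,0,0,0,0.25,2.9,0.8,0,0,0,0,0.25,2.9,0.8,0,0,0,0,0.25,2.9,0.8,0,0,0,0,0.25,2.9,0.8,0,0,0,0,0.25,2.9,0.8,0,0,0,0,0.25,2.9,0.8,0,0,0,0,0.25,2.9,0.8,0,0,0,0,0.25,2.9,0.8,0,0,0,0,0.25,2.9,0.8,0,0,0,0,0.25,2.9,0.8,0,0,0,0,0.25,2.7,0.7,0,0,0,0,0.25])

```text
time_s: 8.27
tcp_pos: [0.4946, 0.0045, 0.365]
orientation: [0.706, 0.708, 0.0, 0.0]
force: [-0.1, -0.0, -0.2]
width: 0.0642
grasp_force: 0.0
```

>>> arm_command(series=[0,0,0,0,0,0,0.25,0,0,0,0,0,0,0.25,0,0,0,0,0,0,0.25])

```text
time_s: 8.52
tcp_pos: [0.4944, 0.0027, 0.3645]
orientation: [0.706, 0.708, -0.0, 0.0]
force: [0.3, -0.5, 0.5]
width: 0.064
grasp_force: 0.0
```

>>> arm_command(series=[0,0.1,3,0,0,0,0.25,0,0,3,0,0,0,0.25,0,0,1.9,0,0,0,0.25,0,0,0,0,0,0,0.25,0,0,0,0,0,0,0.25,0,0,0,0,0,0,1,0,0,0,0,0,0,1,0,0,0,0,0,0,1,0,0,0,0,0,0,1,0,0,0,0,0,0,1,0,0,0,0,0,0,1,0,0,0,0,0,0,1])

```text
time_s: 9.52
tcp_pos: [0.4963, 0.0026, 0.2875]
orientation: [0.706, 0.708, 0.001, 0.002]
force: [-1.1, -0.9, 6.2]
width: 0.0303
grasp_force: 59.6
```

>>> arm_command(series=[0,0,-1.5,0,0,0,1,0,0,-2.5,0,0,0,1,0,0,-2,0,0,0,1,-1.7,-0.1,0,0,0,0,1,-3,-0.2,0,0,0,0,1,-3.5,-0.2,0,0,0,0,1,-3.5,-0.2,0,0,0,0,1,-3.5,-0.2,0,0,0,0,1,-3.5,-0.2,0,0,0,0,1,-3.5,-0.2,0,0,0,0,1,-3.5,-0.2,0,0,0,0,1,-3.5,-0.1,0,0,0,0,1])

```text
time_s: 10.52
tcp_pos: [0.4794, -0.2907, 0.3449]
orientation: [0.706, 0.708, 0.0, -0.0]
force: [0.3, -0.3, -2.0]
width: 0.0302
grasp_force: 59.9
```

>>> arm_command(series=[-3.5,-0.1,0,0,0,0,1,-3,0,0,0,0,0,1,0,0,0,0,0,0,1,0,0,0,0,0,0,1,0,0,2,0,0,0,1,0,0,2,0,0,0,1,0,0,1.2,0,0,0,1,0,0,0.5,0,0,0,1,0,0,0,0,0,0,1,0,0,0,0,0,0,1])

```text
time_s: 11.35
tcp_pos: [0.4794, -0.3536, 0.2884]
orientation: [0.706, 0.708, 0.0, 0.0]
force: [-0.3, 0.5, -1.0]
width: 0.0304
grasp_force: 59.8
```

Down another 3 mm, then release, rise and go to the white bottle.

>>> arm_command(series=[0,0,0.2,0,0,0,1,0,0,0.1,0,0,0,1,0,0,0,0,0,0,1,0,0,0,0,0,0,1])

```text
time_s: 11.68
tcp_pos: [0.4795, -0.3545, 0.2866]
orientation: [0.706, 0.708, 0.0, 0.001]
force: [-1.1, 0.9, 3.9]
width: 0.0302
grasp_force: 60.6
```

>>> arm_command(series=[0,0,-0.1,0,0,0,0.25,0,0,0,0,0,0,0.25,0,0,0,0,0,0,0.25,0,0,0,0,0,0,0.25,0,0,0,0,0,0,0.25,0,0,-1,0,0,0,0.25,0,0,-2,0,0,0,0.25,0,0,-3,0,0,0,0.25,0,0,-2,0,0,0,0.25])

```text
time_s: 12.43
tcp_pos: [0.4793, -0.3544, 0.369]
orientation: [0.706, 0.708, 0.0, 0.001]
force: [0.7, -1.0, 1.5]
width: 0.0635
grasp_force: 0.0
```

>>> arm_command(series=[3.6,0.1,0,0,0,0,0.25,3.6,0.1,0,0,0,0,0.25,3.6,0.1,0,0,0,0,0.25,3.6,0.1,0,0,0,0,0.25,3.6,0.1,0,0,0,0,0.25,3.6,0.1,0,0,0,0,0.25,3.6,0.1,0,0,0,0,0.25,3.6,0.2,0,0,0,0,0.25,3.6,0.2,0,0,0,0,0.25,3.6,0.2,0,0,0,0,0.25,3.6,0.1,0,0,0,0,0.25,3.3,0.1,0,0,0,0,0.25])

```text
time_s: 13.43
tcp_pos: [0.4929, 0.0767, 0.3673]
orientation: [0.706, 0.708, 0.001, 0.0]
force: [-0.4, -0.1, -0.7]
width: 0.064
grasp_force: 0.0
```

>>> arm_command(series=[0,0,0,0,0,0,0.25,0,0,0,0,0,0,0.25,0,0,0,0,0,0,0.25])

```text
time_s: 13.68
tcp_pos: [0.4933, 0.0748, 0.3667]
orientation: [0.706, 0.708, 0.0, 0.0]
force: [-0.4, -0.8, -0.8]
width: 0.0639
grasp_force: 0.0
```

>>> arm_command(series=[0,0.1,3,0,0,0,0.25,0,0,2.5,0,0,0,0.25,0,0,1.4,0,0,0,0.25,0,0,0,0,0,0,0.25,0,0,0,0,0,0,0.25,0,0,0,0,0,0,1,0,0,0,0,0,0,1,0,0,0,0,0,0,1,0,0,0,0,0,0,1,0,0,0,0,0,0,1,0,0,0,0,0,0,1,0,0,0,0,0,0,1])

```text
time_s: 14.68
tcp_pos: [0.4949, 0.0747, 0.2992]
orientation: [0.706, 0.708, 0.001, 0.001]
force: [-1.8, -1.2, 5.7]
width: 0.0303
grasp_force: 59.6
```

>>> arm_command(series=[0,0,-1.5,0,0,0,1,0,0,-2.5,0,0,0,1,0,0,-2,0,0,0,1,-1.7,0.2,0,0,0,0,1,-3.3,0.5,0,0,0,0,1,-3.6,0.6,0,0,0,0,1,-3.6,0.6,0,0,0,0,1,-3.6,0.6,0,0,0,0,1,-3.6,0.6,0,0,0,0,1,-3.6,0.6,0,0,0,0,1,-3.6,0.6,0,0,0,0,1,-3.6,0.6,0,0,0,0,1])

```text
time_s: 15.68
tcp_pos: [0.5436, -0.2287, 0.3564]
orientation: [0.706, 0.708, -0.0, -0.001]
force: [0.9, 0.8, -2.9]
width: 0.0307
grasp_force: 60.0
```

>>> arm_command(series=[-3.6,0.6,0,0,0,0,1,-3.6,0.6,0,0,0,0,1,-3.6,0.5,0,0,0,0,1,-3,0,0,0,0,0,1,0,0,0,0,0,0,1,0,0,0,0,0,0,1,0,0,0,0,0,0,1])

```text
time_s: 16.27
tcp_pos: [0.5609, -0.3647, 0.356]
orientation: [0.707, 0.708, 0.0, -0.001]
force: [-1.2, 1.3, -2.1]
width: 0.0301
grasp_force: 59.9
```

>>> arm_command(series=[0,0,2,0,0,0,1,0,0,2,0,0,0,1,0,0,1.2,0,0,0,1,0,0,0.4,0,0,0,1,0,0,0,0,0,0,1,0,0,0,0,0,0,1,0,0,0.2,0,0,0,1,0,0,0.1,0,0,0,1,0,0,0,0,0,0,1,0,0,0,0,0,0,1])

```text
time_s: 17.1
tcp_pos: [0.5612, -0.3652, 0.2986]
orientation: [0.706, 0.708, 0.0, 0.0]
force: [-0.5, 1.2, -3.3]
width: 0.0303
grasp_force: 60.0
```

>>> arm_command(series=[0,0,0.1,0,0,0,1,0,0,0,0,0,0,1,0,0,0,0,0,0,1])

```text
time_s: 17.35
tcp_pos: [0.5613, -0.3654, 0.2983]
orientation: [0.706, 0.708, -0.0, 0.0]
force: [-1.5, 0.9, 1.4]
width: 0.0303
grasp_force: 60.7
```

>>> arm_command(series=[0,0,0,0,0,0,0.25,0,0,0,0,0,0,0.25,0,0,0,0,0,0,0.25,0,0,0,0,0,0,0.25,0,0,0,0,0,0,0.25,0,0,-1,0,0,0,0.25,0,0,-2,0,0,0,0.25,0,0,-3,0,0,0,0.25,0,0,-1,0,0,0,0.25])

```text
time_s: 18.1
tcp_pos: [0.5618, -0.3656, 0.3727]
orientation: [0.706, 0.708, 0.0, 0.004]
force: [1.5, -0.2, 1.5]
width: 0.064
grasp_force: 0.0
```

>>> arm_command(series=[3.4,0,0,0,0,0,0.25,3.4,0,0,0,0,0,0.25,3.4,0,0,0,0,0,0.25,3.4,0,0,0,0,0,0.25,3.4,0,0,0,0,0,0.25,3.4,0,0,0,0,0,0.25,3.4,0,0,0,0,0,0.25,3.4,0,0,0,0,0,0.25,3.4,0,0,0,0,0,0.25,3.4,0,0,0,0,0,0.25,0,0,0,0,0,0,0.25,0,0,0,0,0,0,0.25])

```text
time_s: 19.1
tcp_pos: [0.5603, -0.0235, 0.3676]
orientation: [0.705, 0.709, 0.0, 0.0]
force: [0.3, -0.4, 0.3]
width: 0.064
grasp_force: 0.0
```

```bash
python3 - <<'E'
from h import *
im,d,c=grab("wrist");cv2.imwrite("pics/w2.png",im[:,:,::-1]);P=cloud(d,c)
print(c['s']['tcp_pos'].round(4))
V=im.max(2)
box=(P[...,0]>.5)&(P[...,0]<.62)&(np.abs(P[...,1])<.052)
for lo,hi in [(.016,.030),(.044,.058)]:
    m=box&(P[...,2]>lo)&(P[...,2]<hi)&(V<70)
    n,lab,st,_=cv2.connectedComponentsWithStats(m.astype(np.uint8));k=1+st[1:,4].argmax()
    q=P[lab==k];print(lo,len(q),cv2.minEnclosingCircle((q[:,:2]*1000).astype(np.float32)),q[:,2].mean())
i2,d2,c2=grab("scene");cv2.imwrite("pics/s3.png",cv2.resize(i2[120:280,150:360,::-1],None,fx=3,fy=3))
E
```

```text
[ 0.5603 -0.0235  0.3676]
0.016 2078 ((563.7493896484375, 8.229575157165527), 30.311710357666016) 0.02445627383886895
0.044 772 ((564.06005859375, 7.954577445983887), 14.737959861755371) 0.05201851191469844
```

View pics/w2.png

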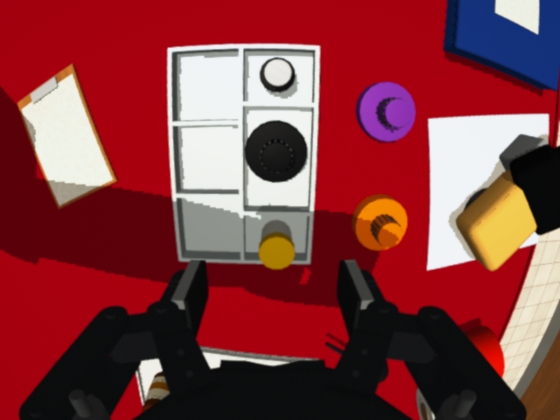

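View pics/s3.png

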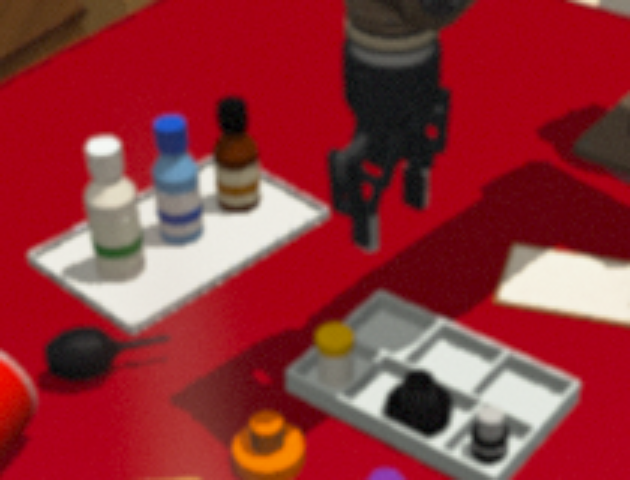

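All three bottles stand upright on the tray at crop (115,240), (180,200) and (238,165). The dust cap is at wrist pixel (276,150), with skirt radius 30 mm and grip radius 14.7 mm, as specified. Next I'll grip it.

>>> arm_command(series=[3.1,0.4,0,0,0,0,0.25,0,0,3.3,0,0,0,0.25,0,0,3.3,0,0,0,0.25,0,0,3.3,0,0,0,0.25,0,0,3,0,0,0,0.25,0,0,2,0,0,0,0.25,0,0,1,0,0,0,0.25,0,0,0.5,0,0,0,0.25,0,0,0,0,0,0,0.25,0,0,0,0,0,0,0.25,0,0,0,0,0,0,0.25])

```text
time_s: 20.12
tcp_pos: [0.5654, 0.0055, 0.2052]
orientation: [0.707, 0.708, 0.001, 0.001]
force: [-0.1, -0.7, 0.2]
width: 0.0641
grasp_force: 0.0
```

>>> arm_command(series=[0,0,0,0,0,0,1,0,0,0,0,0,0,1,0,0,0,0,0,0,1,0,0,0,0,0,0,1,0,0,0,0,0,0,1,0,0,0,0,0,0,1,0,0,0,0,0,0,1,0,0,0,0,0,0,1], newtons=40)

```text
time_s: 20.78
tcp_pos: [0.565, 0.0059, 0.2043]
orientation: [0.706, 0.708, 0.001, 0.001]
force: [-0.8, 0.2, 6.0]
width: 0.0265
grasp_force: 39.7
```

>>> arm_command(series=[0,0,-2,0,0,0,1,0,0,-3.5,0,0,0,1,0,0,-3.7,0,0,0,1,0,0,-3.7,0,0,0,1,0,0,-3.7,0,0,0,1,0,0,-3.7,0,0,0,1,0,0,-3.7,0,0,0,1,0,0,-3.6,0,0,0,1,0,0,-1,0,0,0,1,0,0,0,0,0,0,1])

```text
time_s: 21.62
tcp_pos: [0.5646, 0.006, 0.4933]
orientation: [0.706, 0.708, 0.002, 0.003]
force: [-0.0, -0.1, -0.7]
width: 0.0266
grasp_force: 40.5
```

>>> arm_command(series=[2,-0.7,0,0,0,0,1,3,-1.1,0,0,0,0,1,3,-1.2,0,0,0,0,1,3,-1.2,0,0,0,0,1,3,-1.2,0,0,0,0,1,3,-1.2,0,0,0,0,1,3,-1.1,0,0,0,0,1,2.5,-0.9,0,0,0,0,1,2,-0.4,0,0,0,0,1,0,0,0,0,0,0,1,0,0,0,0,0,0,1,0,0,0,0,0,0,1])

```text
time_s: 22.62
tcp_pos: [0.474, 0.2503, 0.4868]
orientation: [0.706, 0.708, -0.002, -0.001]
force: [0.2, 0.3, -0.3]
width: 0.0265
grasp_force: 40.5
```

```bash
python3 - <<'E'
from h import *
s=status.sense();print(s['tcp_pos'],s['width'],s['force'])
im,d,c=grab("wrist");cv2.imwrite("pics/w3.png",im[:,:,::-1]);P=cloud(d,c)
m=(P[...,2]>.235)&(P[...,2]<.262)&(np.hypot(P[...,0]-.475,P[...,1]-.365)<.08)
for lo,hi in [(.236,.245),(.245,.262)]:
    q=P[m&(P[...,2]>lo)&(P[...,2]<hi)]
    if len(q): print(lo,len(q),cv2.minEnclosingCircle((q[:,:2]*1000).astype(np.float32)),np.median(q,0))
E
```

```text
[0.47400045 0.25031927 0.4868164 ] 0.0264711905979108 [ 0.18361858  0.30542422 -0.34808096]
0.236 6685 ((455.1860656738281, 363.72265625), 47.83927536010742) [0.4643953  0.35886773 0.2415102 ]
0.245 4138 ((462.892822265625, 363.1302795410156), 23.57674217224121) [0.46327302 0.36210331 0.25544135]
```

View pics/w3.png

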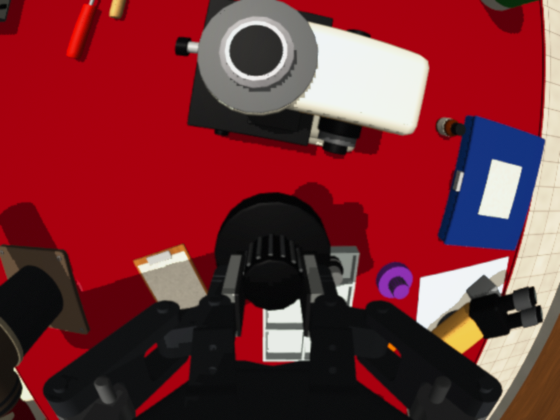

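The wrist view shows the mount ring at (257,50). Its measured centre is (0.463,0.363), with radius 23.6 mm as specified. The cap is held level at (273,240), and next I'll measure its centre in the gripper.

```bash
python3 - <<'E'
from h import *
from scipy.optimize import least_squares
im,d,c=grab("wrist");P=cloud(d,c);t=c['s']['tcp_pos'];print(t)
m=(np.hypot(P[...,0]-t[0],P[...,1]-t[1])<.04)&(P[...,2]>.27)&(P[...,2]<.34)
q=P[m];print(len(q),np.histogram(q[:,2],np.arange(.27,.341,.004)))
zt=np.median(q[(q[:,2]>.298)&(q[:,2]<.312)][:,2]);print('skirt top z',zt)
s=q[np.abs(q[:,2]-zt)<.003];h=cv2.convexHull((s[:,:2]*1000).astype(np.float32))[:,0]
h=h[h[:,1]>t[1]*1000+4]
f=lambda p:np.hypot(h[:,0]-p[0],h[:,1]-p[1])-31
r=least_squares(f,[t[0]*1000,t[1]*1000],loss='soft_l1');print(len(h),r.x,np.abs(r.fun).mean(),'off vs tcp',r.x-t[:2]*1000)
# plane fit tilt
A=np.c_[s[:,:2]-s[:,:2].mean(0),np.ones(len(s))];print(np.linalg.lstsq(A,s[:,2],rcond=None)[0])
E
```

```text
[0.47418113 0.24997799 0.48740658]
10302 (array([   0,    0,    0,    0,    1,  160,  184,  203,  307, 4392,  176,
        181,  273,  401,  460,  588, 2785]), array([0.27 , 0.274, 0.278, 0.282, 0.286, 0.29 , 0.294, 0.298, 0.302,
       0.306, 0.31 , 0.314, 0.318, 0.322, 0.326, 0.33 , 0.334, 0.338]))
skirt top z 0.3074231558509277
31 [473.77423073 251.87607989] 0.2024174118623658 off vs tcp [-0.40689712  1.89808836]
[-0.00363241 -0.01360715  0.30742779]
```

>>> arm_command(series=[2,-0.2,0,0,0,0,1,3,-0.3,0,0,0,0,1,3,-0.3,0,0,0,0,1,2,-0.2,0,0,0,0,1,1.1,-0.1,0,0,0,0,1,0,0,0,0,0,0,1,0,0,1,0,0,0,1,0,0,1,0,0,0,1,0,0,0,0,0,0,1,0,0,0,0,0,0,1,0,0,0,0,0,0,1])

```text
time_s: 23.63
tcp_pos: [0.4629, 0.3609, 0.4689]
orientation: [0.707, 0.707, -0.0, -0.0]
force: [0.4, 0.2, -0.7]
width: 0.0268
grasp_force: 40.5
```

```bash
python3 - <<'E'
from h import *
s=status.sense();t=s['tcp_pos'];print(t.round(4),s['orientation'].round(4),s['force'])
R=Ro.from_quat(s['orientation']).as_matrix();print('tilt deg',np.degrees(R[:2,2]))
print('need dx,dy mm',1000*(np.array([.4633,.3612])-t[:2]))
E
```

```text
[0.4629 0.3609 0.4689] [ 7.068e-01  7.074e-01 -3.000e-04 -0.000e+00] [ 0.44907573  0.20083876 -0.66546471]
tilt deg [-0.02963262 -0.0221406 ]
need dx,dy mm [0.36031188 0.27937019]
```

Well aligned. I'll lower it in small steps: ring contact is possible from z≈0.454, and seating is expected at 0.440.

>>> arm_command(series=[0,0,0.8,0,0,0,1,0,0,0.5,0,0,0,1,0,0,0.3,0,0,0,1,0,0,0.3,0,0,0,1,0,0,0.2,0,0,0,1,0,0,0,0,0,0,1,0,0,0,0,0,0,1])

```text
time_s: 24.22
tcp_pos: [0.4627, 0.3618, 0.4481]
orientation: [0.706, 0.708, -0.0, -0.0]
force: [0.4, -0.9, -0.4]
width: 0.0264
grasp_force: 40.5
```

>>> arm_command(series=[0,0,0.2,0,0,0,1,0,0,0.2,0,0,0,1,0,0,0,0,0,0,1,0,0,0,0,0,0,1])

```text
time_s: 24.55
tcp_pos: [0.4627, 0.3617, 0.4441]
orientation: [0.706, 0.708, -0.0, -0.0]
force: [-0.6, -0.9, -1.1]
width: 0.0264
grasp_force: 40.5
```

>>> arm_command(series=[0,0,0.2,0,0,0,1,0,0,0.1,0,0,0,1,0,0,0,0,0,0,1,0,0,0,0,0,0,1])

```text
time_s: 24.88
tcp_pos: [0.4627, 0.3617, 0.4411]
orientation: [0.706, 0.708, -0.0, -0.0]
force: [0.4, 0.7, -0.9]
width: 0.0266
grasp_force: 40.5
```

>>> arm_command(series=[0,0,0.1,0,0,0,1,0,0,0,0,0,0,1,0,0,0,0,0,0,1])

```text
time_s: 25.13
tcp_pos: [0.4627, 0.3617, 0.4404]
orientation: [0.706, 0.708, 0.0, 0.0]
force: [0.4, 0.0, 0.0]
width: 0.0266
grasp_force: 40.6
```

>>> arm_command(series=[0,0,0.1,0,0,0,1,0,0,0.05,0,0,0,1,0,0,0,0,0,0,1,0,0,0,0,0,0,1])

```text
time_s: 25.47
tcp_pos: [0.4627, 0.3617, 0.4403]
orientation: [0.706, 0.708, 0.001, 0.0]
force: [-2.0, -1.8, 6.1]
width: 0.0264
grasp_force: 41.0
```

>>> arm_command(series=[0,0,0,0,0,0,0.25,0,0,0,0,0,0,0.25,0,0,0,0,0,0,0.25,0,0,0,0,0,0,0.25,0,0,0,0,0,0,0.25,0,0,0,0,0,0,0.25,0,0,-1,0,0,0,0.25,0,0,-2,0,0,0,0.25,0,0,-3,0,0,0,0.25,0,0,-1,0,0,0,0.25])

```text
time_s: 26.3
tcp_pos: [0.4628, 0.3618, 0.5142]
orientation: [0.706, 0.708, 0.004, 0.001]
force: [0.1, 0.5, 1.4]
width: 0.0638
grasp_force: 0.0
```

>>> arm_command(series=[-3,0,0,0,0,0,0.25,-3.6,0,0,0,0,0,0.25,-3.6,0,0,0,0,0,0.25,-1.5,0,0,0,0,0,0.25,0,0,0,0,0,0,0.25,0,0,0,0,0,0,0.25,0,0,0,0,0,0,0.25])

```text
time_s: 26.88
tcp_pos: [0.4629, 0.2451, 0.5089]
orientation: [0.706, 0.708, 0.0, -0.0]
force: [1.1, 0.1, 0.6]
width: 0.0638
grasp_force: 0.0
```

```bash
python3 - <<'E'
from h import *
im,d,c=grab("wrist");cv2.imwrite("pics/w4.png",im[:,:,::-1]);P=cloud(d,c);t=c['s']['tcp_pos'];print(t)
V=im.max(2)
for lo,hi in [(.252,.268),(.28,.296)]:
    q=P[(V<60)&(P[...,2]>lo)&(P[...,2]<hi)&(np.hypot(P[...,0]-.463,P[...,1]-.363)<.06)]
    A=np.c_[q[:,:2]-q[:,:2].mean(0),np.ones(len(q))]
    print(lo,len(q),cv2.minEnclosingCircle((q[:,:2]*1000).astype(np.float32)),np.linalg.lstsq(A,q[:,2],rcond=None)[0].round(4))
E
```

```text
[0.46292851 0.2451382  0.50892302]
0.252 4342 ((463.3185119628906, 363.6407470703125), 30.690214157104492) [-0.0012  0.0023  0.2605]
0.28 1722 ((462.9061584472656, 363.7950744628906), 14.838637351989746) [0.0017 0.0457 0.2882]
```

View pics/w4.png

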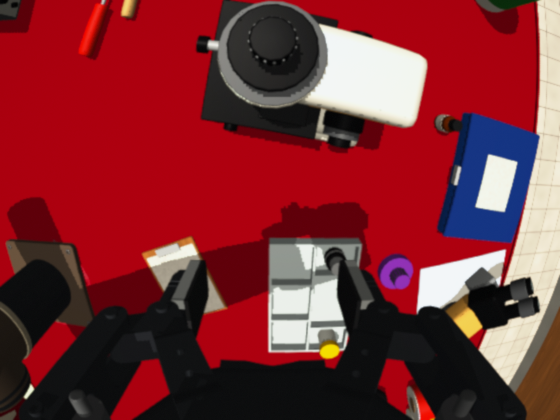

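The cap sits flat and centred on the mount at pixel (272,45). The skirt top is level and its centre (463.3,363.6) mm is within about 1 mm of the ring's. Now back to the white bottle.

>>> arm_command(series=[-2.5,0.5,0,0,0,0,0.25,-3.5,0.6,0,0,0,0,0.25,-3.5,0.6,1,0,0,0,0.25,-3.5,0.6,1,0,0,0,0.25,-3.5,0.6,1,0,0,0,0.25,-3.5,0.6,1,0,0,0,0.25,-3.5,0.6,1,0,0,0,0.25,-3.5,0.6,1,0,0,0,0.25,-3.5,0.6,1,0,0,0,0.25,-3.5,0.6,1,0,0,0,0.25,-3.5,0.6,1,0,0,0,0.25,-3.5,0.6,1,0,0,0,0.25], newtons=60)

```text
time_s: 27.93
tcp_pos: [0.5355, -0.166, 0.4081]
orientation: [0.706, 0.708, 0.0, -0.0]
force: [-0.0, -0.4, 1.6]
width: 0.0642
grasp_force: 0.0
```

>>> arm_command(series=[-3.5,0.6,1,0,0,0,0.25,-3.5,0.6,1,0,0,0,0.25,-3.5,0.6,1,0,0,0,0.25,-3.5,0.6,0.8,0,0,0,0.25,-3.5,0.3,0,0,0,0,0.25,-2.5,0,0,0,0,0,0.25,0,0,0,0,0,0,0.25,0,0,0,0,0,0,0.25,0,0,0,0,0,0,0.25])

```text
time_s: 28.68
tcp_pos: [0.5629, -0.3641, 0.3701]
orientation: [0.706, 0.708, 0.0, -0.001]
force: [-0.4, 1.8, -0.5]
width: 0.0637
grasp_force: 0.0
```

```bash
python3 - <<'E'
from h import *
im,d,c=grab("wrist");P=cloud(d,c);print(c['s']['tcp_pos'])
for nm,h in [('amber',.129),('blue',.141),('white',.153)]:
    q=(P[...,2]>h-.004)&(P[...,2]<h+.005)&(np.hypot(P[...,0]-.48,P[...,1]+.354)<.15)
    n,lab,st,_=cv2.connectedComponentsWithStats(q.astype(np.uint8))
    for k in range(1,n):
        if st[k,4]>300: a=P[lab==k];print(nm,st[k,4],cv2.minEnclosingCircle((a[:,:2]*1000).astype(np.float32)),a[:,2].mean().round(3))
E
```

```text
[ 0.56286232 -0.3640611   0.37014947]
amber 1027 ((399.5880126953125, -342.84222412109375), 16.47414779663086) 0.13
blue 1523 ((479.17095947265625, -354.6104736328125), 16.340688705444336) 0.142
white 1911 ((560.5444946289062, -363.70489501953125), 16.29024314880371) 0.154
```

>>> arm_command(series=[0,-0.2,3,0,0,0,0.25,0,0,2.5,0,0,0,0.25,0,0,1.6,0,0,0,0.25,0,0,0,0,0,0,0.25,0,0,0,0,0,0,0.25,0,0,0,0,0,0,1,0,0,0,0,0,0,1,0,0,0,0,0,0,1,0,0,0,0,0,0,1,0,0,0,0,0,0,1,0,0,0,0,0,0,1,0,0,0,0,0,0,1])

```text
time_s: 29.73
tcp_pos: [0.5606, -0.3657, 0.3024]
orientation: [0.706, 0.708, 0.0, 0.002]
force: [-1.4, -0.4, 5.9]
width: 0.0305
grasp_force: 60.0
```

>>> arm_command(series=[0,0,-1.5,0,0,0,1,0,0,-2.5,0,0,0,1,0,0,-2.5,0,0,0,1,0,0,-1,0,0,0,1,1.7,-0.2,0,0,0,0,1,3.3,-0.5,0,0,0,0,1,3.6,-0.6,0,0,0,0,1,3.6,-0.6,0,0,0,0,1,3.6,-0.6,0,0,0,0,1,3.6,-0.6,0,0,0,0,1,3.6,-0.6,0,0,0,0,1,3.6,-0.6,0,0,0,0,1])

```text
time_s: 30.73
tcp_pos: [0.5156, -0.0975, 0.3741]
orientation: [0.707, 0.708, -0.0, -0.001]
force: [0.9, 0.3, -2.3]
width: 0.0301
grasp_force: 59.8
```

>>> arm_command(series=[3.6,-0.6,0,0,0,0,1,3.6,-0.6,0,0,0,0,1,3.6,-0.6,0,0,0,0,1,3.6,-0.6,0,0,0,0,1,3,-0.3,0,0,0,0,1,0,0,0,0,0,0,1,0,0,0,0,0,0,1,0,0,0,0,0,0,1])

```text
time_s: 31.4
tcp_pos: [0.4891, 0.0747, 0.3744]
orientation: [0.706, 0.708, -0.0, -0.0]
force: [-0.6, 0.2, -3.2]
width: 0.0301
grasp_force: 59.8
```

>>> arm_command(series=[0,0.5,0,0,0,0,1,0,0,2,0,0,0,1,0,0,2,0,0,0,1,0,0,1.8,0,0,0,1,0,0,0.8,0,0,0,1,0,0,0.2,0,0,0,1,0,0,0,0,0,0,1,0,0,0,0,0,0,1,0,0,0.2,0,0,0,1,0,0,0,0,0,0,1,0,0,0,0,0,0,1])

```text
time_s: 32.32
tcp_pos: [0.4945, 0.0748, 0.3055]
orientation: [0.706, 0.708, 0.0, 0.001]
force: [-0.1, 0.1, -2.3]
width: 0.0304
grasp_force: 59.8
```

>>> arm_command(series=[0,0,0.15,0,0,0,1,0,0,0.1,0,0,0,1,0,0,0,0,0,0,1,0,0,0,0,0,0,1])

```text
time_s: 32.65
tcp_pos: [0.4946, 0.0748, 0.3034]
orientation: [0.706, 0.708, 0.0, 0.0]
force: [-1.6, 0.4, 5.3]
width: 0.03
grasp_force: 60.5
```

>>> arm_command(series=[0,0,0,0,0,0,0.25,0,0,0,0,0,0,0.25,0,0,0,0,0,0,0.25,0,0,0,0,0,0,0.25,0,0,0,0,0,0,0.25,0,0,-1,0,0,0,0.25,0,0,-2,0,0,0,0.25,0,0,-3,0,0,0,0.25,0,0,-1,0,0,0,0.25])

```text
time_s: 33.4
tcp_pos: [0.4952, 0.0748, 0.377]
orientation: [0.706, 0.708, 0.002, 0.003]
force: [0.7, 1.0, 1.5]
width: 0.0641
grasp_force: 0.0
```

>>> arm_command(series=[-3.6,-0.1,0,0,0,0,0.25,-3.6,-0.1,0,0,0,0,0.25,-3.6,-0.1,0,0,0,0,0.25,-3.6,-0.1,0,0,0,0,0.25,-3.6,-0.1,0,0,0,0,0.25,-3.6,-0.1,0,0,0,0,0.25,-3.6,-0.1,0,0,0,0,0.25,-3.6,-0.2,0,0,0,0,0.25,-3.6,-0.2,0,0,0,0,0.25,-3.6,-0.2,0,0,0,0,0.25,-3.6,-0.1,0,0,0,0,0.25,-3.3,-0.1,0,0,0,0,0.25])

```text
time_s: 34.4
tcp_pos: [0.4796, -0.3564, 0.3723]
orientation: [0.707, 0.708, -0.0, 0.0]
force: [-0.1, -0.4, 0.1]
width: 0.0638
grasp_force: 0.0
```

>>> arm_command(series=[0,0,0,0,0,0,0.25,0,0,0,0,0,0,0.25,0,0,0,0,0,0,0.25])

```text
time_s: 34.65
tcp_pos: [0.48, -0.354, 0.3719]
orientation: [0.707, 0.708, 0.0, -0.0]
force: [0.8, 0.3, -0.0]
width: 0.0639
grasp_force: 0.0
```

>>> arm_command(series=[0,0,3,0,0,0,0.25,0,0,3,0,0,0,0.25,0,0,2.6,0,0,0,0.25,0,0,0,0,0,0,0.25,0,0,0,0,0,0,0.25,0,0,0,0,0,0,1,0,0,0,0,0,0,1,0,0,0,0,0,0,1,0,0,0,0,0,0,1,0,0,0,0,0,0,1,0,0,0,0,0,0,1,0,0,0,0,0,0,1])

```text
time_s: 35.65
tcp_pos: [0.4807, -0.355, 0.2892]
orientation: [0.706, 0.708, -0.0, 0.002]
force: [-0.6, 0.4, 6.3]
width: 0.0306
grasp_force: 59.3
```

>>> arm_command(series=[0,0,-1.5,0,0,0,1,0,0,-2.5,0,0,0,1,0,0,-2,0,0,0,1,1.7,0.1,0,0,0,0,1,3,0.1,0,0,0,0,1,3.5,0.1,0,0,0,0,1,3.5,0.2,0,0,0,0,1,3.5,0.2,0,0,0,0,1,3.5,0.2,0,0,0,0,1,3.5,0.2,0,0,0,0,1,3.5,0.2,0,0,0,0,1,3.5,0.1,0,0,0,0,1])

```text
time_s: 36.65
tcp_pos: [0.4926, -0.0597, 0.3451]
orientation: [0.706, 0.708, -0.0, -0.001]
force: [0.9, -0.2, -1.6]
width: 0.0304
grasp_force: 59.7
```

>>> arm_command(series=[3.5,0.1,0,0,0,0,1,2.9,0,0,0,0,0,1,0,0,0,0,0,0,1,0,0,0,0,0,0,1,0,0,2,0,0,0,1,0,0,2,0,0,0,1,0,0,1.2,0,0,0,1,0,0,0.4,0,0,0,1,0,0,0,0,0,0,1,0,0,0,0,0,0,1])

```text
time_s: 37.48
tcp_pos: [0.4944, 0.0011, 0.29]
orientation: [0.707, 0.707, -0.0, 0.0]
force: [-0.3, 1.1, -1.7]
width: 0.0302
grasp_force: 60.2
```

>>> arm_command(series=[0,0,0.1,0,0,0,1,0,0,0.05,0,0,0,1,0,0,0,0,0,0,1,0,0,0,0,0,0,1])

```text
time_s: 37.82
tcp_pos: [0.4947, 0.0016, 0.2895]
orientation: [0.706, 0.708, 0.0, 0.0]
force: [-1.9, 0.4, 4.4]
width: 0.0305
grasp_force: 60.9
```

>>> arm_command(series=[0,0,0,0,0,0,0.25,0,0,0,0,0,0,0.25,0,0,0,0,0,0,0.25,0,0,0,0,0,0,0.25,0,0,0,0,0,0,0.25,0,0,-1,0,0,0,0.25,0,0,-2,0,0,0,0.25,0,0,-3,0,0,0,0.25,0,0,-1,0,0,0,0.25])

```text
time_s: 38.57
tcp_pos: [0.4954, 0.0016, 0.3634]
orientation: [0.706, 0.708, 0.002, 0.003]
force: [1.2, -0.5, 0.3]
width: 0.0637
grasp_force: 0.0
```

>>> arm_command(series=[-2.9,-0.8,0,0,0,0,0.25,-2.9,-0.8,0,0,0,0,0.25,-2.9,-0.8,0,0,0,0,0.25,-2.9,-0.8,0,0,0,0,0.25,-2.9,-0.8,0,0,0,0,0.25,-2.9,-0.8,0,0,0,0,0.25,-2.9,-0.8,0,0,0,0,0.25,-2.9,-0.8,0,0,0,0,0.25,-2.9,-0.8,0,0,0,0,0.25,-2.9,-0.8,0,0,0,0,0.25,-2.9,-0.8,0,0,0,0,0.25,-2.6,-0.7,0,0,0,0,0.25])

```text
time_s: 39.57
tcp_pos: [0.3993, -0.3451, 0.3589]
orientation: [0.707, 0.708, -0.0, 0.0]
force: [0.6, 0.2, 0.5]
width: 0.0637
grasp_force: 0.0
```

>>> arm_command(series=[0,0,0,0,0,0,0.25,0,0,0,0,0,0,0.25,0,0,0,0,0,0,0.25])

```text
time_s: 39.82
tcp_pos: [0.4001, -0.3431, 0.3585]
orientation: [0.707, 0.708, 0.0, -0.0]
force: [1.1, 0.5, -0.1]
width: 0.0642
grasp_force: 0.0
```

>>> arm_command(series=[0,0,3,0,0,0,0.25,0,0,3,0,0,0,0.25,0,0,2.5,0,0,0,0.25,0,0,0,0,0,0,0.25,0,0,0,0,0,0,0.25,0,0,0,0,0,0,1,0,0,0,0,0,0,1,0,0,0,0,0,0,1,0,0,0,0,0,0,1,0,0,0,0,0,0,1,0,0,0,0,0,0,1,0,0,0,0,0,0,1])

```text
time_s: 40.82
tcp_pos: [0.4006, -0.3442, 0.2763]
orientation: [0.706, 0.708, -0.0, 0.002]
force: [-1.2, 1.3, 6.9]
width: 0.0304
grasp_force: 59.3
```

>>> arm_command(series=[0,0,-1.5,0,0,0,1,0,0,-2.5,0,0,0,1,0,0,-2,0,0,0,1,1.7,0.6,0,0,0,0,1,3,1,0,0,0,0,1,3.3,1.2,0,0,0,0,1,3.3,1.2,0,0,0,0,1,3.3,1.2,0,0,0,0,1,3.3,1.2,0,0,0,0,1,3.3,1.1,0,0,0,0,1,3.3,1.1,0,0,0,0,1,2.5,0.8,0,0,0,0,1])

```text
time_s: 41.82
tcp_pos: [0.4937, -0.0709, 0.3339]
orientation: [0.706, 0.708, 0.0, 0.0]
force: [0.1, -0.7, -1.5]
width: 0.0307
grasp_force: 59.5
```

>>> arm_command(series=[0,0,0,0,0,0,1,0,0,0,0,0,0,1,0,0,0,0,0,0,1,0,0,2,0,0,0,1,0,0,2,0,0,0,1,0,0,1.2,0,0,0,1,0,0,0.4,0,0,0,1,0,0,0,0,0,0,1,0,0,0,0,0,0,1])

```text
time_s: 42.57
tcp_pos: [0.4936, -0.0741, 0.278]
orientation: [0.707, 0.707, 0.0, 0.0]
force: [0.1, -0.2, -0.8]
width: 0.0302
grasp_force: 59.6
```

>>> arm_command(series=[0,0,0.1,0,0,0,1,0,0,0.1,0,0,0,1,0,0,0,0,0,0,1,0,0,0,0,0,0,1])

```text
time_s: 42.9
tcp_pos: [0.494, -0.0737, 0.2773]
orientation: [0.706, 0.708, -0.0, 0.0]
force: [-2.8, -0.4, 5.7]
width: 0.03
grasp_force: 60.5
```

>>> arm_command(series=[0,0,0,0,0,0,0.25,0,0,0,0,0,0,0.25,0,0,0,0,0,0,0.25,0,0,0,0,0,0,0.25,0,0,0,0,0,0,0.25,0,0,-1,0,0,0,0.25,0,0,-2,0,0,0,0.25,0,0,-3,0,0,0,0.25,0,0,-3,0,0,0,0.25,0,0,-3,0,0,0,0.25])

```text
time_s: 43.73
tcp_pos: [0.4933, -0.0731, 0.3975]
orientation: [0.706, 0.708, 0.0, -0.0]
force: [0.8, 0.1, -0.1]
width: 0.064
grasp_force: 0.0
```

>>> arm_command(series=[-3,0,0,0,0,0,0.25,-3,0,0,0,0,0,0.25,-3,0,0,0,0,0,0.25,-3,0,0,0,0,0,0.25,-3,0,0,0,0,0,0.25,-3,0,0,0,0,0,0.25,0,0,0,0,0,0,0.25,0,0,0,0,0,0,0.25])

```text
time_s: 44.4
tcp_pos: [0.4937, -0.2545, 0.3962]
orientation: [0.707, 0.707, 0.0, 0.0]
force: [-0.1, 0.1, -0.4]
width: 0.0643
grasp_force: 0.0
```

```bash
python3 - <<'E'
from h import *
im,d,c=grab("scene");cv2.imwrite("pics/s4.png",cv2.resize(im[160:340,220:520,::-1],None,fx=2.6,fy=2.6))
im,d,c=grab("side");cv2.imwrite("pics/d4.png",im[:,:,::-1])
E
```

```text
(no output)
```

View pics/s4.png

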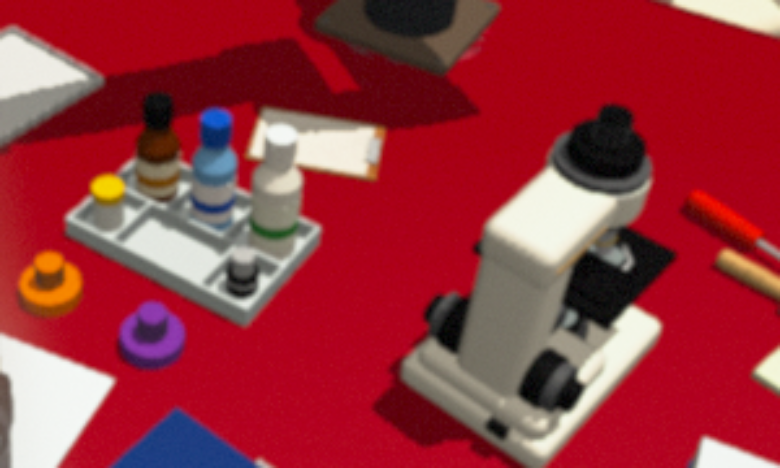

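View pics/d4.png

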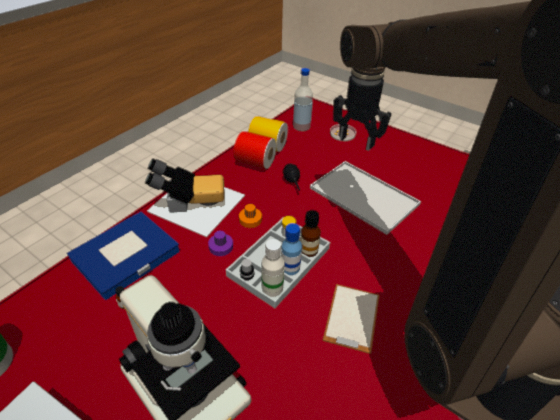

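Both views show the amber, blue and white bottles upright in their own pockets. The black cap is square on the mount at scene crop (600,145), the eyepiece and canister are where they were, and the arm is clear.

```bash
python3 -c "
from workcell import job_done
print(job_done())"
```

```text
the job is handed in; nothing more can be done
None
```

The dust cap sits level and fully down on the mount ring, all three bottles are back upright in their original pockets, the eyepiece and canister were left in place, and I handed the job in at about 44 s of the 147 s limit.

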